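# Uncover the portion cup and send it into the cup sealer

### The arm

A 7-joint arm with a two-finger parallel gripper is mounted at the origin on a cart in front of the work surface, level with it; the furniture and walls round the work are solid. World frame = base frame: x ahead of the robot, y to its left, z up, the work surface at z = 0. Lengths are in m, angles in rad, forces in N, time in s.
With the tool pointing down it reaches from about 0.4 to 0.875 m from the base axis. Payload 4.4 kg.
Tool frame: the origin (TCP) lies on the mounting face of the last link; the fingertips stand 173 mm ahead of it and the grasp point (between the pads) lies 155 mm ahead of it (arm.grip_depth is the distance from the TCP to the grasp point, in m); z points along the fingers, y is the line along which they close (so a half turn about z gives the same grasp; the last joint's range is limited). The gripper opens to 85 mm and grips with 20 to 120 N. Pads are 22 mm wide; open, the fingers measure 114 mm over their backs; the gripper's body (76 mm by 85 mm) begins 54 mm behind the grasp point. The pads swing forward as they close: fully open they stand 13 mm farther back than shut.
Start: joints at [-1.17, 0.628, 0.038, 1.517, -0.027, 0.996, -0.02], TCP at [0.293, 0.58, 0.405] pointing down, gripper open.
Joint ranges: [-3.06, 3.06], [-0.37, 2.12], [-1.25, 1.32], [0.18, 2.47], [-1.1, 4.24], [0.23, 1.98], [-2.94, 2.94]. Speed limits (rad/s): [2.57, 2.57, 3.14, 3.14, 3.14, 3.14, 3.14].

### API

Orientations are given as a unit quaternion [x, y, z, w].
In Python, from bench import arm gives the robot as it stands. The module is installed in compiled form; this text tells all that it offers.
- The arm moves only by the shell command python3 -m jog 'ROWS' [OPENING] [FORCE]. ROWS is 1 to 8 rows, one to a line, with the numbers parted by commas; each row has 6 numbers: dx, dy, dz in m, then a rotation vector rx, ry, rz in rad; each row shifts and turns the commanded pose from where the row before left it, along the tool's axes as they then stand; what a row does not reach is not made up. A row lasts 1/10 s, in which the tool goes at most 0.05 m and 0.15 rad, less where a joint would pass 70% of its speed; a pose out of reach is approached as far as the arm can. OPENING is the finger opening in m, set as the command begins (- or left out keeps the last). The fingers move at their own pace and stop on an object; FORCE is the grip in N (left out, the last holds). Time passes only in rows, so rows that do not move let the fingers close. It prints the time, the measured TCP pose, the force, the opening and the grip force at its end. Input that does not fit is refused with a message, and nothing moves.
- arm.observe(): the state, without advancing time (a new reading comes with each control period).
- arm.snapshot(name): name is "scene" or "side" or "wrist"; returns the picture (420x560x3 uint8, red, green, blue); there is no depth.
- arm.camera_info(name): a dict with "mtx" (3x3 intrinsics, pixels), "k1" (the pictures are not rectified: a ray, as slopes to the right and down, at radius r is drawn at 1 + k1 r^2 times it, then the intrinsics apply), "rvec" (rotation vector, rad) and "tvec" (3), from world to camera coordinates, as OpenCV has them. Camera axes: x right, y down, z forward; pixel columns grow to the right and rows downward; lengths in m; the calibration is good to about 2 mm. A picture is of the moment at which its call begins: read the wrist's pose just before it. camera_info takes no time and is no camera call; for the wrist camera it gives the pose at the moment of the call.
- arm.sign_off(): hands the job in; it is judged then, once.
Trained networks look in the newest picture that a camera, given by its name, has taken for a name from the list of things; names that differ only in an ending like _2 or _b are one class to them, and where a whole thing is asked for, a point or a joint stands for the part that bears it (a point fixed in the world has none). Each returns a list of dicts, best first, with "confidence" (0 to 1); they miss things now and then, are a little off and sometimes report something else, mostly with a low value. They report only what shows in the picture. A call takes as long as a camera call. They do not tell look-alikes from the thing itself.
- arm.find_in(target, camera): "point" ([column, row] in pixels, amid what is visible of it).
The state is a dict: "time_s": time; "q": joint angles; "joint_velocities": joint speeds; "effort": joint torques, N m; "position": TCP position; "tool_rot": TCP orientation; "force": force on the tool from outside, world axes, zero at the start; "ft_torque": the same for the moment, N m; "gripper_width": finger opening in m; "grip_force": force on a finger pad.
Only numpy, scipy, OpenCV 4.12 (cv2) and the standard library are available. Lean on these libraries where they do the work, as an engineer would, in place of code of your own. Each camera call takes 0.05 s, during which the arm holds its last target. There are 200 camera calls.

### The job

The cup of sweets hanging in the sealing machine's open tray is still covered by its loose lid. Lift the lid off with a light grip, as thin lids crack when squeezed, and lay it flat, right way up, in the empty well of the lid caddy without pressing. Then push the tray gently until it is fully home, with the cup still seated in its ring and the other things left where they stand.

Things in the scene. Friction and masses are not known exactly. Their poses are not given: they have to be found in the camera images.
- cup_lid: Thin white plastic lid, loose on the cup: disc 104 mm across, 8 mm thick with its 5 mm deep skirt hanging loosely round the cup's rim, and in its middle an upright round crown 50 mm across and 28 mm tall to hold it by. 18 to 35 g. Overall 36 mm tall. Origin: centre of the skirt's lower edge; z up. The disc's top is at z 8, the crown's top at z 36 mm. Cracks if the grip passes 40 N a finger.
- portion_cup: Clear plastic portion cup holding sweets, 44 mm tall, tapered, rolled rim 92 mm across and 8 mm high; it hangs loosely by the rim in the round hole of the tray's cup ring. About 60 to 130 g. Origin: centre of its underside, z up. The rim's underside is at z 36, its top at z 44 mm, where the lid's disc rests (lid origin at z 39 mm).
- ring_seat (a point): Centre of the 80 mm hole of the 17 mm thick aluminium cup ring bolted on the tray, on the ring's upper face, 98 mm above the machine's underside. Moves with the tray. x into the machine, y to its left, z up. Seated, the cup's origin is 36 mm below it.
- tray_bar (a point): Middle of the tray's round pull bar, 15 mm thick and 124 mm long across the machine's front, 33 mm in front of the tray's front panel (254 mm wide, upper edge 18 mm above the bar's axis). Axes as ring_seat, which is 140.5 mm along +x and at the same height.
- hood_edge (a point): Middle of the front lower edge of the machine's keypad hood (282 mm wide, fixed), which overhangs the tray: 206 mm above the bar's axis and, with the tray home, 20 mm in front of it. Axes as ring_seat. 60 mm behind this edge (+x) an upright front panel hangs down to 91 mm below it.
- cup_sealer_tray (a joint): Slide of the tray of the black cup sealing machine: 0 = fully home, 0.12 m = fully out towards the robot (along -x of tray_bar). About 3 N to move it, hard stops at both ends, stays where it is left.
- empty_well (a point): Floor centre of the empty well of the grey lid caddy, 6 mm above the desk; the well is a round ring wall, 115 mm inside, its edge 10 mm above the floor. The caddy is fixed, 256 x 127 mm; along its -y (point's axes), 129 mm away, is the other well with a stack of lids 65 mm tall above the desk.
- cup_stack_a: Bystander: tall stack of clear cups, 92 mm across, 161 mm tall. Origin: centre of its underside.
- cup_stack_b: Bystander: shorter stack of white cups, 92 mm across, 123 mm tall. Origin: centre of its underside.
- clear_tub: Bystander: wide round translucent tub, 115 mm across, 70 mm tall. Origin: centre of its underside.
Things that resemble listed ones, but are neither listed nor needed, are in the scene too. Leave any turquoise look-alike of the cup_lid alone.

How it is judged:
By the outcome, as a careful person would: the job done as asked, in the order asked, and still so for the second after the job is handed in, with the robot touching nothing.
It also fails if it takes over 54 s, if anything falls off the work surface, if the arm or the gripper's body presses on something with over 40 N, if the wrist force passes 120 N, or if a joint passes its speed limit or range.

## Working session

There is one attempt and no reset: what is moved stays moved. The work goes in short steps, Python scripts to look and compute and a shell command to move; the robot and the scene stay as the last step left them, time stands still between calls to the robot, and variables do not carry over. Pictures are saved under pics/ and viewed, at most 10 in all, crops included, and the job is handed in when it is done.

```bash
mkdir -p pics
cat > h.py <<'E'
import numpy as np, cv2
from bench import arm
from scipy.spatial.transform import Rotation as R
def ray(info,px):
    K=np.array(info["mtx"],float);k1=float(info["k1"])
    p=cv2.undistortPoints(np.array([[px]],float),K,np.array([k1,0,0,0,0.]))[0,0]
    Rm=cv2.Rodrigues(np.array(info["rvec"],float))[0];t=np.array(info["tvec"],float).ravel()
    d=Rm.T@np.array([p[0],p[1],1]);return -Rm.T@t,d/np.linalg.norm(d)
def tri(rs):
    A=np.zeros((3,3));b=np.zeros(3)
    for c,d in rs:
        P=np.eye(3)-np.outer(d,d);A+=P;b+=P@c
    x=np.linalg.solve(A,b);return x,[float(np.linalg.norm(np.cross(x-c,d))) for c,d in rs]
def atz(r,z): c,d=r;return c+d*(z-c[2])/d[2]
def proj(info,X):
    return cv2.projectPoints(np.array(X,float).reshape(-1,1,3),np.array(info["rvec"],float),np.array(info["tvec"],float),np.array(info["mtx"],float),np.array([info["k1"],0,0,0,0.]))[0].reshape(-1,2)
def save(n,im): cv2.imwrite("pics/"+n+".png",cv2.cvtColor(im,cv2.COLOR_RGB2BGR))
E
python3 - <<'E'
from h import *
for c in ["scene","side"]:
    im=arm.snapshot(c);save(c+"0",im);i=arm.camera_info(c)
    print(c,ray(i,(280,210)))
    for t in ["cup_lid","portion_cup","ring_seat","tray_bar","hood_edge","empty_well","cup_stack_a","clear_tub"]:
        print(t,[(np.round(d["point"]).tolist(),round(d["confidence"],2)) for d in arm.find_in(t,c)])
E
```

```text
scene (array([-0.47224299, -0.39226368,  0.81150227]), array([ 0.83417448,  0.25325166, -0.48991482]))
cup_lid [([381.0, 320.0], 0.89), ([336.0, 239.0], 0.86)]
portion_cup []
ring_seat [([336.0, 260.0], 0.62)]
tray_bar [([338.0, 256.0], 0.7), ([170.0, 253.0], 0.56)]
hood_edge [([350.0, 182.0], 0.76)]
empty_well [([221.0, 252.0], 0.56)]
cup_stack_a [([169.0, 253.0], 0.97), ([146.0, 226.0], 0.7)]
clear_tub [([244.0, 284.0], 0.72)]
side (array([-0.7968782 ,  0.11866196,  0.99347704]), array([ 0.85773432, -0.11078738, -0.50201394]))
cup_lid [([388.0, 277.0], 0.91), ([333.0, 220.0], 0.69), ([164.0, 261.0], 0.6)]
portion_cup [([214.0, 256.0], 0.23)]
ring_seat [([328.0, 236.0], 0.75)]
tray_bar [([331.0, 237.0], 0.91)]
hood_edge [([325.0, 170.0], 0.83)]
empty_well [([215.0, 258.0], 0.78)]
cup_stack_a [([198.0, 280.0], 0.84), ([163.0, 264.0], 0.76), ([329.0, 240.0], 0.45)]
clear_tub []
```

View pics/scene0.png

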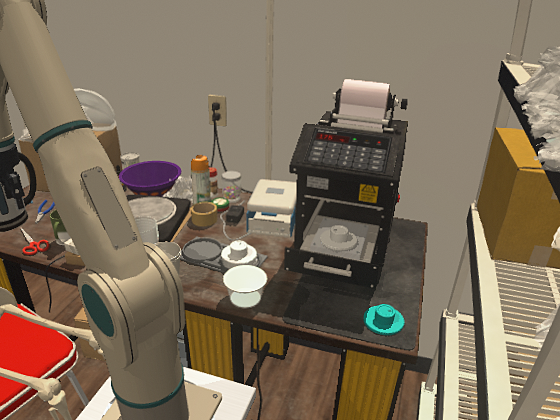

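View pics/side0.png

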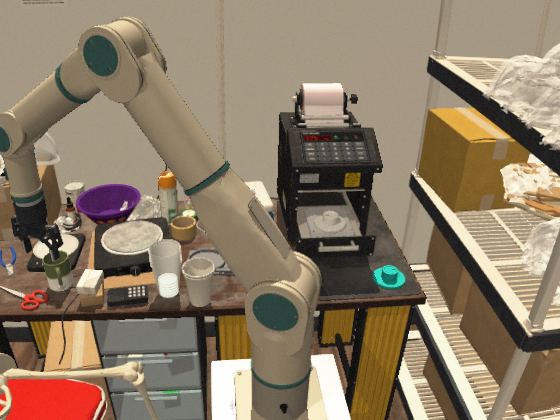

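The scene view shows the machine with the lidded cup at (338,237), tray bar (328,268), hood edge (345,182), empty well (202,251), other well with lid stack (239,249), tub (245,285), and a turquoise look-alike (384,318). In the side view the lid is at (330,220), the bar (333,248), and the turquoise lid (390,277); the well at (207,262) is partly behind the arm.

Lid candidates: white on the tray (338,237), white on the caddy stack (239,249), turquoise on the desk (384,318). I choose (338,237).

Run:
```python
from h import *
S=arm.camera_info("scene");D=arm.camera_info("side")
for n,a,b in [("lid",(337,236),(332,219)),("turq",(384,316),(389,275)),("bar",(329,267),(335,247)),("hood",(350,182),(327,167))]:
    x,e=tri([ray(S,a),ray(D,b)]);print(n,x.round(3),np.round(e,4))
print("well",atz(ray(S,(202,252)),.006).round(3),atz(ray(D,(207,262)),.006).round(3),"stack",atz(ray(S,(239,250)),.05).round(3))
print("tub",atz(ray(S,(245,300)),.0).round(3))
o=arm.observe();print(o["position"],R.from_quat(o["tool_rot"]).as_matrix().round(3).tolist(),o["time_s"])
W=arm.camera_info("wrist");c,d=ray(W,(280,210));T=R.from_quat(o["tool_rot"])
print("cam in tool",T.inv().apply(c-o["position"]).round(3),T.inv().apply(d).round(3),W["mtx"])
im=cv2.cvtColor(arm.snapshot("scene"),cv2.COLOR_RGB2BGR)[170:330,140:420]
cv2.imwrite("pics/crop1.png",cv2.resize(im,(800,457),interpolation=cv2.INTER_CUBIC))
```

```text
lid [ 0.602 -0.233  0.132] [0.0023 0.0023]
turq [ 0.451 -0.396  0.013] [0.0002 0.0002]
bar [ 0.524 -0.231  0.078] [0.0005 0.0005]
hood [ 0.743 -0.235  0.242] [0.01 0.01]
well [0.568 0.17  0.006] [0.572 0.174 0.006] stack [0.557 0.042 0.05 ]
tub [ 0.41  -0.033  0.   ]
[0.29250734 0.58045261 0.40470058] [[-0.893, 0.45, -0.0], [0.45, 0.893, -0.0], [0.0, -0.0, -1.0]] 0.9
cam in tool [ 0.071 -0.001  0.029] [-0.271  0.004  0.963] [[301.87186256   0.         278.6612062 ]
 [  0.         301.87186256 213.83290068]
 [  0.           0.           1.        ]]
```

View pics/crop1.png

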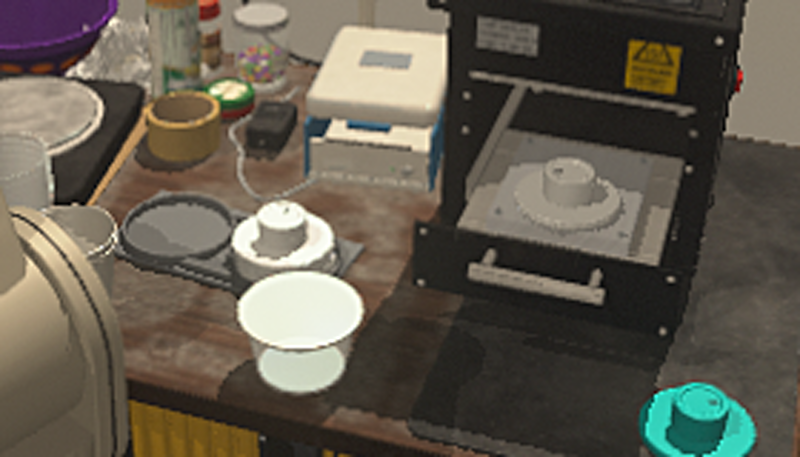

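The crop confirms the white lid on the tray's cup at crop (568,180), the bar from (478,271) to (600,295), the empty well at (178,228), and the white-lid stack at (283,240). The hood overhangs the lid, so a tilted approach is needed.

Run:
```python
from h import *
S=arm.camera_info("scene");D=arm.camera_info("side")
for p in [(307,265),(350,273.5)]: print("bar end",atz(ray(S,p),.098).round(3))
print("bar side",atz(ray(D,(333,247)),.098).round(3))
print("crown top scene",atz(ray(S,(140+568/2.857,170+170/2.857)),.137).round(3),"disc",atz(ray(S,(140+567/2.857,170+200/2.857)),.108).round(3))
print("crown side",atz(ray(D,(331,215)),.137).round(3))
print("stacks",[atz(ray(D,p),0).round(3).tolist() for p in [(167,290),(199,298)]])
```

```text
bar end [ 0.486 -0.179  0.098]
bar end [ 0.486 -0.293  0.098]
bar side [ 0.497 -0.217  0.098]
crown top scene [ 0.625 -0.232  0.137] disc [ 0.617 -0.236  0.108]
crown side [ 0.624 -0.233  0.137]
stacks [[0.444, 0.294, 0.0], [0.4, 0.197, 0.0]]
```

```bash
python3 -m jog '-0.0325,-0.0295,0,0,0,0
-0.0325,-0.0295,0,0,0,0
-0.0325,-0.0295,0,0,0,0
-0.0325,-0.0295,0,0,0,0
-0.0325,-0.0295,0,0,0,0
-0.0325,-0.0295,0,0,0,0
-0.0325,-0.0295,0,0,0,0
-0.0325,-0.0295,0,0,0,0' .085 20
python3 -m jog '-0.0325,-0.0295,0,0,0,0
-0.0325,-0.0295,0,0,0,0
0,0,0,0,0,-0.1165
0,0,0,0,0,-0.1165
0,0,0,0,0,-0.1165
0,0,0,0,0,-0.1165
0,0,0,0,0,0'
python3 - <<'E'
from h import *
o=arm.observe();print(np.round(o["q"],3),o["position"],R.from_quat(o["tool_rot"]).as_matrix().round(3).tolist(),o["time_s"])
W=arm.camera_info("wrist");im=arm.snapshot("wrist");save("w1",im)
for t in ["empty_well","cup_stack_a","clear_tub","cup_lid"]:
    print(t,[(np.round(d["point"]).tolist(),round(d["confidence"],2),atz(ray(W,d["point"]),.006).round(3).tolist()) for d in arm.find_in(t,"wrist")])
import pickle;pickle.dump(W,open("w1.pkl","wb"))
E
```

```text
time_s: 1.75
position: [0.4189, 0.2511, 0.405]
tool_rot: [0.231, 0.973, 0.0, 0.0]
force: [-0.2, -0.3, 0.6]
gripper_width: 0.0847
grip_force: 0.0
time_s: 2.45
position: [0.4501, 0.1707, 0.4049]
tool_rot: [0.0, 1.0, 0.0, 0.0]
force: [-0.8, -0.0, -0.3]
gripper_width: 0.0851
grip_force: 0.0
[-0.375  0.39  -0.063  1.973  0.033  0.78   1.113] [0.45006464 0.17065863 0.40485561] [[-1.0, 0.001, 0.0], [0.001, 1.0, 0.0], [-0.0, 0.0, -1.0]] 2.45
empty_well [([243.0, 266.0], 0.81, [0.561, 0.122, 0.006])]
cup_stack_a [([301.0, 137.0], 0.97, [0.392, 0.197, 0.006]), ([422.0, 198.0], 0.82, [0.467, 0.351, 0.006]), ([9.0, 304.0], 0.51, [0.62, -0.211, 0.006])]
clear_tub [([86.0, 165.0], 0.85, [0.425, -0.066, 0.006])]
cup_lid []
```

View pics/w1.png

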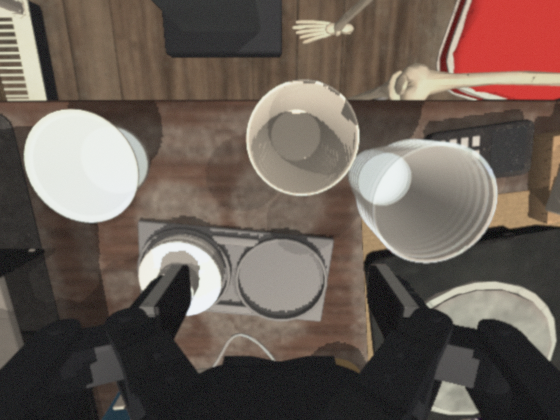

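The wrist view shows the empty well at (281,276), the lid-stack well at (183,275), stack_b at (302,140), stack_a at (425,200) and the tub at (85,165).

```bash
python3 -m jog '0,-0.04,0,0,0,0
0,-0.04,0,0,0,0
0,-0.04,0,0,0,0
0,0,0,0,0,0'
python3 - <<'E'
from h import *
import pickle
W=arm.camera_info("wrist");im=arm.snapshot("wrist");save("w2",im)
pickle.dump(W,open("w2.pkl","wb"))
W1=pickle.load(open("w1.pkl","rb"));S=arm.camera_info("scene")
x,e=tri([ray(W1,(281,276)),ray(S,(202,252))]);print("well w1+scene",x,e,atz(ray(W1,(281,276)),.016))
print("pred px",proj(W,[x]))
for t in ["empty_well","cup_lid"]:
    print(t,[(np.round(d["point"]).tolist(),round(d["confidence"],2)) for d in arm.find_in(t,"wrist")])
E
python3 -m jog '0.006,-0.035,0.008,0,-0.1,0
0.006,-0.035,0.003,0,-0.1,0
0.006,-0.035,0,0,-0.1,0
0.006,-0.035,0,0,-0.1,0
0,-0.035,0,0,-0.1,0
0,-0.035,0,0,-0.1,0
0,-0.035,0,0,-0.1,0
0,-0.035,0,0,-0.085,0'
python3 -m jog '0,0,0,0,0,0'
python3 - <<'E'
from h import *
o=arm.observe();print(np.round(o["q"],3),o["position"],R.from_quat(o["tool_rot"]).as_matrix().round(3).tolist(),o["time_s"])
E
```

```text
time_s: 3.1
position: [0.4496, 0.0454, 0.4047]
tool_rot: [0.005, 1.0, -0.002, -0.0]
force: [-0.1, -0.4, 0.7]
gripper_width: 0.085
grip_force: 0.0
well w1+scene [ 5.77792151e-01  1.74249649e-01 -5.51773503e-04] [0.0014802282927625673, 0.0014802282927625678] [0.57015762 0.17307322 0.016     ]
pred px [[374.45755344 275.14301551]]
empty_well []
cup_lid [([14.0, 335.0], 0.64)]
time_s: 4.05
position: [0.4298, -0.133, 0.3831]
tool_rot: [-0.003, 0.975, -0.012, 0.223]
force: [0.1, -0.2, -0.5]
gripper_width: 0.0847
grip_force: 0.0
time_s: 4.15
position: [0.4287, -0.1366, 0.3821]
tool_rot: [0.001, 0.975, -0.013, 0.221]
force: [-0.7, -0.2, -0.5]
gripper_width: 0.085
grip_force: 0.0
[ 0.846  0.393 -0.743  2.258  0.992  0.24   0.839] [ 0.42869293 -0.13661914  0.38213895] [[-0.902, 0.007, 0.431], [-0.004, 1.0, -0.025], [-0.431, -0.024, -0.902]] 4.15
```

View pics/w2.png

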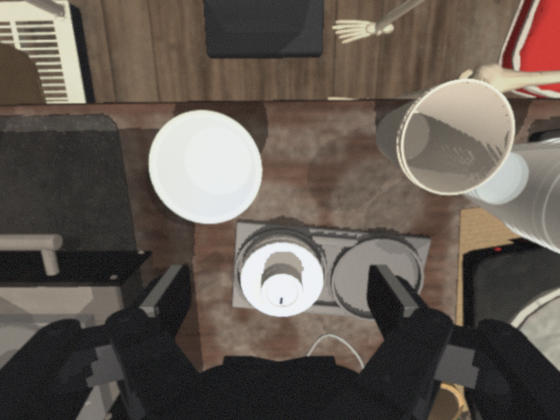

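The well is at (377,274) in this view. Joint 6 is at its lower limit (0.24), so I'll fit the arm's kinematics to plan the tilt through the other wrist branch (joint 5 near pi).

```bash
cat > kin.py <<'E'
import numpy as np, itertools
from scipy.spatial.transform import Rotation as R
from scipy.optimize import least_squares
LO=np.array([-3.06,-.37,-1.25,.18,-1.1,.23,-2.94]);HI=np.array([3.06,2.12,1.32,2.47,4.24,1.98,2.94])
def chain(q,s):
    ax="zyzyzyz";F=[];M=R.identity()
    for a,k,x in zip(ax,s,q): M=M*R.from_euler(a,k*x);F.append(M)
    return F
E
python3 - <<'E'
from kin import *
from h import *
o=arm.observe()
M=lambda m:np.array(m)
D=[([-1.17,.628,.038,1.517,-.027,.996,-.02],[.29250734,.58045261,.40470058],M([[-.893,.45,0],[.45,.893,0],[0,0,-1]])),
([-.375,.39,-.063,1.973,.033,.78,1.113],[.45006464,.17065863,.40485561],M([[-1,.001,0],[.001,1,0],[0,0,-1]])),
(o["q"],o["position"],R.from_quat(o["tool_rot"]).as_matrix())]
best=[]
for s in itertools.product([1,-1],repeat=7):
    if s[1]<0: continue
    C=[(chain(q,s)[-1].inv()*R.from_matrix(r)) for q,p,r in D]
    e=max((C[0].inv()*c).magnitude() for c in C[1:])
    best.append((e,s,C[0].as_matrix().round(2).tolist()))
best.sort(key=lambda b:b[0])
for b in best[:4]: print(b)
for e,s,c in best[:2]:
    A=[];B=[]
    for q,p,r in D:
        F=[f.as_matrix() for f in chain(q,s)]
        A.append(np.column_stack([[0,0,1.],F[1][:,0],F[1][:,2],F[3][:,0],F[3][:,2],F[5][:,0],F[5][:,2]]));B.append(p)
    A=np.vstack(A);B=np.hstack(B);x,*_=np.linalg.lstsq(A,B,rcond=None);print(s,x.round(4),np.abs(A@x-B).max(),np.linalg.svd(A)[1].round(2))
E
```

```text
(0.0012860440353233578, (-1, 1, -1, 1, -1, 1, -1), [[-0.0, -1.0, 0.0], [1.0, -0.0, -0.0], [0.0, 0.0, 1.0]])
(0.9422641459813912, (1, 1, 1, 1, 1, 1, 1), [[0.8, 0.6, 0.0], [-0.6, 0.8, 0.0], [-0.0, -0.0, 1.0]])
(1.052696636531859, (1, 1, -1, 1, 1, 1, 1), [[0.77, 0.64, -0.0], [-0.64, 0.76, 0.04], [0.03, -0.03, 1.0]])
(1.1094655090768386, (1, 1, 1, 1, -1, 1, 1), [[0.79, 0.62, 0.0], [-0.62, 0.78, -0.04], [-0.03, 0.03, 1.0]])
(-1, 1, -1, 1, -1, 1, -1) [1.6543 0.3199 0.1066 0.4096 0.8242 0.1424 0.3555] 0.029758313447562912 [3.42 2.79 1.06 0.52 0.34 0.2  0.01]
(1, 1, 1, 1, 1, 1, 1) [23.1794  5.6126 -9.5519  5.8211  6.441   1.5891  3.2892] 0.39285923806591805 [3.42 2.79 1.06 0.52 0.34 0.2  0.01]
```

```bash
cat > rec.py <<'E'
from bench import arm
import json,numpy as np
o=arm.observe()
open("rec.jsonl","a").write(json.dumps([list(map(float,o["q"])),list(map(float,o["position"])),list(map(float,o["tool_rot"]))])+"\n")
print(np.round(o["q"],2))
E
python3 rec.py
python3 -m jog '0,0,0,0.15,0,0
0,0,0,0.15,0,0
0,0,0,0,0,0' >/dev/null; python3 rec.py
python3 -m jog '0,0,0,0.15,0,0
0,0,0,0,0,0' >/dev/null; python3 rec.py
python3 -m jog '0,0,0,0,-0.15,0
0,0,0,0,-0.15,0
0,0,0,0,0,0'; python3 rec.py
python3 -m jog '0,0,0,0,-0.1,0
0,0,0,0,0,0'; python3 rec.py
```

```text
[ 0.85  0.39 -0.74  2.26  0.99  0.24  0.84]
[ 0.49  0.34 -0.41  2.29  1.35  0.31  0.4 ]
[ 0.38  0.35 -0.35  2.31  1.5   0.46  0.2 ]
time_s: 4.95
position: [0.4263, -0.1389, 0.378]
tool_rot: [0.024, 0.941, -0.196, 0.273]
force: [-0.9, -1.8, -0.4]
gripper_width: 0.0854
grip_force: 0.0
[ 0.42  0.36 -0.39  2.37  1.94  0.5  -0.21]
time_s: 5.15
position: [0.4263, -0.1397, 0.3779]
tool_rot: [0.016, 0.928, -0.199, 0.315]
force: [0.2, 0.3, 1.5]
gripper_width: 0.0852
grip_force: 0.0
[ 0.48  0.37 -0.45  2.41  2.16  0.58 -0.41]
```

```bash
cat >> h.py <<'E'
def todo(P,T):
    "remaining shift (tool axes) and rotvec (tool axes) to pose P,T(matrix)"
    o=arm.observe();r=R.from_quat(o["tool_rot"])
    print("q",np.round(o["q"],2),"p",np.round(o["position"],4),"z",r.as_matrix()[:,2].round(3),"t",o["time_s"],"F",np.round(o["force"],1),"w",round(o["gripper_width"],4),"g",round(o["grip_force"],1))
    print("d_tool",r.inv().apply(np.array(P)-o["position"]).round(4),"rot",(r.inv()*R.from_matrix(T)).as_rotvec().round(3))
def tool(pitch,yaw):
    "pitch below horizontal, heading yaw (rad)"
    c,s=np.cos(pitch),np.sin(pitch);h=np.array([np.cos(yaw),np.sin(yaw),0]);u=np.array([0,0,1.])
    z=c*h-s*u;x=-s*h-c*u;return np.column_stack([x,np.cross(z,x),z])
E
python3 - <<'E'
from kin import *
from h import *
import json
s=(-1,1,-1,1,-1,1,-1)
D=[([-1.17,.628,.038,1.517,-.027,.996,-.02],[.29250734,.58045261,.40470058]),([-.375,.39,-.063,1.973,.033,.78,1.113],[.45006464,.17065863,.40485561])]+[tuple(json.loads(l)[:2]) for l in open("rec.jsonl")]
A=[];B=[]
for q,p in D:
    F=[f.as_matrix() for f in chain(q,s)]
    A.append(np.column_stack([[0,0,1.]]+[F[i] for i in (1,3,5)]));B+=list(p)
A=np.vstack(A)
x=np.linalg.solve(A.T@A+1e-5*np.eye(10),A.T@np.array(B));print(x.round(3),np.abs(A@x-B).max())
todo([.40,-.233,.34],tool(np.pi/4,0))
E
```

```text
[ 0.337  0.    -0.012  0.558  0.    -0.016  0.382 -0.    -0.     0.177] 0.00030405888227097444
q [ 0.48  0.37 -0.45  2.41  2.16  0.58 -0.41] p [ 0.4263 -0.1397  0.3779] z [ 0.578 -0.38  -0.722] t 5.15 F [0.2 0.3 1.5] w 0.0852 g 0.0
d_tool [ 0.0524 -0.0764  0.0476] rot [-0.383 -0.129  0.124]
```

```bash
cat >> kin.py <<'E'
S=(-1,1,-1,1,-1,1,-1);L=np.array([.337,0,-.012,.558,0,-.016,.382,0,0,.177])
CONST=R.from_matrix([[0,-1,0],[1,0,0],[0,0,1]])
def fk(q):
    F=[f.as_matrix() for f in chain(q,S)]
    return np.array([0,0,L[0]])+F[1]@L[1:4]+F[3]@L[4:7]+F[5]@L[7:10],R.from_matrix(F[-1])*CONST
def ik(P,T,q0):
    Rt=R.from_matrix(T);best=None;rng=np.random.default_rng(0)
    def f(q):
        p,r=fk(q);return np.r_[(p-P)*10,(r.inv()*Rt).as_rotvec()*3,.01*(q-q0)]
    for k in range(12):
        g=np.clip(q0+(k>0)*rng.normal(0,.5,7),LO+.01,HI-.01)
        r=least_squares(f,g,bounds=(LO,HI))
        if best is None or r.cost<best.cost: best=r
    p,r=fk(best.x);return best.x,np.linalg.norm(p-P),(r.inv()*Rt).magnitude()
E
python3 - <<'E'
from kin import *
from h import *
q=np.array(arm.observe()["q"])
W=lambda c,T,b=.15:np.array(c)-b*T[:,2]
for pit in (35,45,50):
  for nm,c,yaws in [("pre",(.50,-.233,.16),(0,-15)),("lid",(.625,-.233,.1275),(0,-15)),("well",(.573,.173,.0325),(0,30,50)),("wellup",(.573,.173,.13),(30,50))]:
    for y in yaws:
        T=tool(np.radians(pit),np.radians(y));x,e,a=ik(W(c,T),T,q)
        print(pit,nm,y,x.round(2),round(e,4),round(a,3))
E
```

```text
35 pre 0 [ 1.44  1.19 -1.25  2.47  2.73  0.8  -0.13] 0.0124 0.021
35 pre -15 [ 1.26  1.16 -1.25  2.47  2.58  1.1  -0.34] 0.0449 0.064
35 lid 0 [ 1.09  1.07 -0.9   2.26  3.02  0.75 -0.58] 0.0 0.0
35 lid -15 [ 0.84  1.   -0.73  2.33  2.86  1.05 -0.86] 0.0 0.0
35 well 0 [-0.13  1.26 -0.66  2.41  2.53  1.64 -1.22] 0.0 0.0
35 well 30 [ 0.35  1.33 -0.79  2.43  3.1   1.24 -0.61] 0.0 0.0
35 well 50 [ 0.64  1.37 -0.95  2.28  3.17  0.64 -0.22] 0.0 0.0
35 wellup 30 [ 0.54  1.31 -1.25  2.47  2.7   1.19 -0.24] 0.0006 0.001
35 wellup 50 [ 0.68  1.17 -1.07  2.32  3.    0.54 -0.24] 0.0 0.0
45 pre 0 [ 1.25  0.86 -0.95  2.43  2.84  0.59 -0.51] 0.0 0.0
45 pre -15 [ 1.22  1.02 -1.25  2.47  2.36  1.01 -0.34] 0.0109 0.018
45 lid 0 [ 1.02  0.94 -0.85  2.18  2.74  0.52 -0.48] 0.0 0.0
45 lid -15 [ 0.82  0.89 -0.73  2.23  2.63  0.75 -0.75] 0.0 0.0
45 well 0 [-0.07  1.13 -0.69  2.36  2.42  1.31 -1.12] 0.0 0.0
45 well 30 [ 0.31  1.18 -0.8   2.37  2.85  0.99 -0.6 ] 0.0 0.0
45 well 50 [ 0.53  1.21 -0.89  2.25  2.93  0.55 -0.21] 0.0 0.0
45 wellup 30 [ 0.35  0.93 -0.89  2.39  2.7   0.81 -0.6 ] 0.0 0.0
45 wellup 50 [ 0.56  0.99 -0.98  2.26  2.76  0.4  -0.21] 0.0 0.0
50 pre 0 [ 1.2   0.79 -0.9   2.38  2.71  0.46 -0.46] 0.0 0.0
50 pre -15 [ 0.99  0.73 -0.79  2.45  2.61  0.69 -0.75] 0.0 0.0
50 lid 0 [ 0.95  0.88 -0.77  2.13  2.6   0.4  -0.41] 0.0 0.0
50 lid -15 [ 0.79  0.83 -0.68  2.17  2.49  0.59 -0.66] 0.0 0.0
50 well 0 [-0.05  1.07 -0.7   2.32  2.35  1.15 -1.05] 0.0 0.0
50 well 30 [ 0.28  1.11 -0.79  2.33  2.73  0.86 -0.57] 0.0 0.0
50 well 50 [ 0.46  1.13 -0.84  2.22  2.81  0.48 -0.2 ] 0.0 0.0
50 wellup 30 [ 0.32  0.87 -0.86  2.33  2.56  0.66 -0.54] 0.0 0.0
50 wellup 50 [ 0.49  0.9  -0.9   2.22  2.64  0.31 -0.18] 0.0 0.0
```

```bash
python3 -m jog '0.013,-0.019,0.012,-0.096,-0.032,0.031
0.013,-0.019,0.012,-0.096,-0.032,0.031
0.013,-0.019,0.012,-0.096,-0.032,0.031
0.013,-0.019,0.012,-0.096,-0.032,0.031
0,0,0,0,0,0
0,0,0,0,0,0' >/dev/null
python3 - <<'E'
from h import *
todo([.40,-.233,.30],tool(np.pi/4,0))
E
```

```text
q [ 1.15  0.62 -0.84  2.38  2.94  0.41 -0.78] p [ 0.4111 -0.2239  0.3308] z [ 0.7   -0.033 -0.713] t 5.75 F [ 0.5  0.6 -0.2] w 0.085 g 0.0
d_tool [ 0.0296 -0.0085  0.0145] rot [-0.033 -0.009  0.005]
```

```bash
python3 -m jog '0.015,-0.004,0.007,-0.033,-0.009,0.005
0.015,-0.004,0.007,0,0,0
0,0,0,0,0,0
0,0,0,0,0,0' >/dev/null
python3 - <<'E'
from h import *
import pickle
todo([.40,-.233,.30],tool(np.pi/4,0))
W=arm.camera_info("wrist");im=arm.snapshot("wrist");save("w3",im);pickle.dump(W,open("w3.pkl","wb"))
for t in ["cup_lid","ring_seat","tray_bar","hood_edge"]:
    print(t,[(np.round(d["point"]).tolist(),round(d["confidence"],2)) for d in arm.find_in(t,"wrist")])
print(proj(W,[[.625,-.233,.137],[.625,-.233,.108],[.487,-.171,.098],[.487,-.295,.098]]).round())
E
```

```text
q [ 1.18  0.71 -0.85  2.41  3.01  0.47 -0.77] p [ 0.4016 -0.2283  0.3016] z [ 0.709  0.004 -0.705] t 6.15 F [ 0.8  0.7 -0.1] w 0.085 g 0.0
d_tool [ 0.0023 -0.0047  0.    ] rot [0.004 0.003 0.009]
cup_lid [([37.0, 9.0], 0.82), ([271.0, 228.0], 0.57)]
ring_seat [([268.0, 144.0], 0.84)]
tray_bar [([270.0, 145.0], 0.65)]
hood_edge [([271.0, 182.0], 0.81)]
[[272. 257.]
 [273. 227.]
 [385. 101.]
 [156.  98.]]
```

View pics/w3.png

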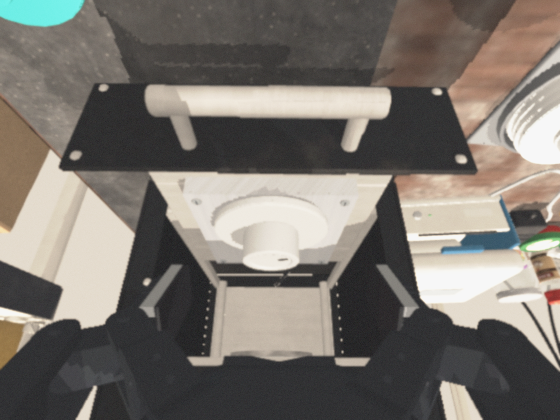

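The wrist view (upside down) shows the crown top at about (271,259), the disc at (271,225), and the bar from (147,100) to (389,103). The channel is clear on both sides of the lid.

```bash
python3 - <<'E'
from h import *
import pickle
S=arm.camera_info("scene");D=arm.camera_info("side");W=pickle.load(open("w3.pkl","rb"));W1=pickle.load(open("w1.pkl","rb"));W2=pickle.load(open("w2.pkl","rb"))
a=[ray(W,(271,259)),ray(S,(338.8,229.5)),ray(D,(331,215))]
print("crown all",*tri(a),"WS",tri(a[:2])[0],"WD",tri([a[0],a[2]])[0],"W@.137",atz(a[0],.137))
b=[ray(W,(268,102)),ray(S,(328.6,269)),ray(D,(333,247))]
print("bar",*tri(b),"W@.098",atz(b[0],.098))
for px in [(147,100),(389,103)]: print(atz(ray(W,px),.098))
w=[ray(W1,(281,276)),ray(W2,(377,274)),ray(S,(202,251))]
print("well",*tri(w),[atz(x,.012).round(4) for x in w])
E
python3 -m jog '-0.03,0,0.0,0,0,0
-0.03,-0.005,0,0,0,0
0,0,0,0,0,0
0,0,0,0,0,0' >/dev/null
python3 - <<'E'
from h import *
import pickle
todo([.40,-.233,.30],tool(np.pi/4,0))
W=arm.camera_info("wrist");im=arm.snapshot("wrist");save("w4",im);pickle.dump(W,open("w4.pkl","wb"))
print([(np.round(d["point"]).tolist(),round(d["confidence"],2)) for d in arm.find_in("cup_lid","wrist")])
p=proj(W,[[.625,-.233,.137]])[0];print(p)
x,y=int(p[0]),int(p[1]);cv2.imwrite("pics/w4c.png",cv2.resize(cv2.cvtColor(im,cv2.COLOR_RGB2BGR)[max(0,y-90):y+60,x-100:x+100],None,fx=4,fy=4,interpolation=cv2.INTER_CUBIC));print(max(0,y-90),x-100)
E
```

```text
crown all [ 0.62087013 -0.23310056  0.13967177] [0.001167428740316922, 0.0001619205025735495, 0.001102244722581622] WS [ 0.61693837 -0.23374389  0.14199245] WD [ 0.62149741 -0.23325465  0.13933383] W@.137 [ 0.63031751 -0.23419965  0.137     ]
bar [ 0.51491333 -0.23022318  0.07786436] [0.00836771684743157, 0.0015157006604554853, 0.009487193299388083] W@.098 [ 0.4888309  -0.23478521  0.098     ]
[ 0.48822548 -0.30055357  0.098     ]
[ 0.48850073 -0.16856473  0.098     ]
well [0.57405031 0.17402355 0.00560325] [0.0016984967762415496, 0.001874146105243992, 0.0008428043927014492] [array([0.5723, 0.1731, 0.012 ]), array([0.5695, 0.1732, 0.012 ]), array([0.5649, 0.1685, 0.012 ])]
q [ 1.15  0.62 -0.85  2.29  2.96  0.31 -0.79] p [ 0.4429 -0.2339  0.344 ] z [ 0.71   0.004 -0.704] t 6.8 F [-0.9  0.8 -0.7] w 0.0848 g 0.0
d_tool [0.0614 0.0013 0.0005] rot [0.004 0.005 0.007]
[([278.0, 158.0], 0.93)]
[279.58997284 190.56718008]
100 179
```

View pics/w4c.png

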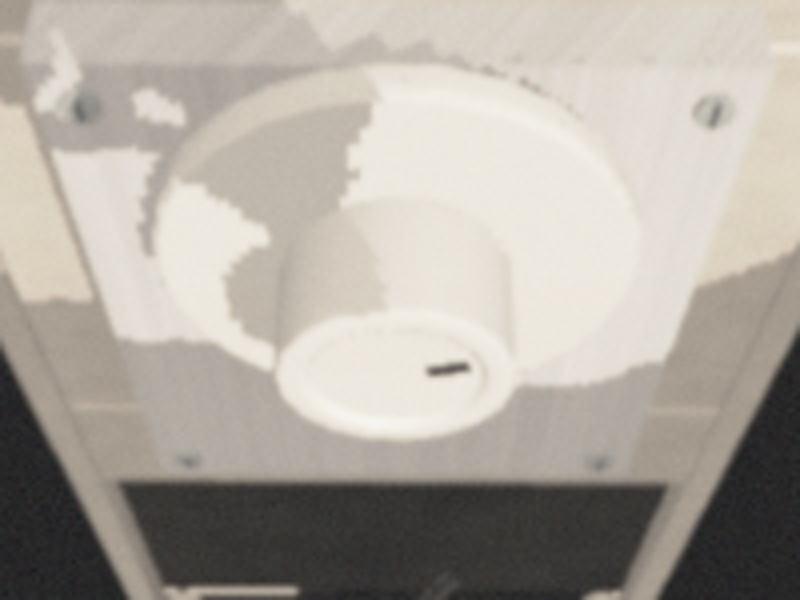

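The close crop confirms the white lid with the crown top centre at (278,193.5), on the ring plate with its four screws.

Run:
```python
from h import *
import pickle
S=arm.camera_info("scene");D=arm.camera_info("side");W=pickle.load(open("w3.pkl","rb"));W4=pickle.load(open("w4.pkl","rb"))
a=[ray(W,(271,259)),ray(W4,(278,193.5)),ray(S,(338.8,229.5)),ray(D,(331,215))]
print("WW",*tri(a[:2]),"all",*tri(a),[atz(x,.137).round(4) for x in a])
scr=[(179+x/4,100+y/4) for x,y in [(86,108),(713,111),(188,460),(598,463)]]
P=[atz(ray(W4,p),.098).round(4) for p in scr];print(P)
for X in ([.625,-.2335,.137],[.628,-.2335,.137],[.622,-.2335,.139]):
    print(X,[proj(i,[X])[0].round(1) for i in (W,W4,S,D)])
c=np.array([.625,-.2335,.1275]);T=tool(np.pi/4,0);todo(c-.15*T[:,2]-[.0,0,-.04],T)
```

```text
WW [ 0.62858976 -0.23422933  0.13761794] [6.0095970830534134e-05, 6.0095970830593915e-05] all [ 0.62292543 -0.23345668  0.13922581] [0.0007437716137806294, 0.0018544613538078263, 0.0009736819878716745, 0.001609819557529928] [array([ 0.6303, -0.2342,  0.137 ]), array([ 0.6296, -0.2343,  0.137 ]), array([ 0.6253, -0.2323,  0.137 ]), array([ 0.6239, -0.2331,  0.137 ])]
[array([ 0.5932, -0.2963,  0.098 ]), array([ 0.5927, -0.1716,  0.098 ]), array([ 0.7419, -0.2976,  0.098 ]), array([ 0.7422, -0.1715,  0.098 ])]
[0.625, -0.2335, 0.137] [array([271.7, 256.9]), array([279. , 190.6]), array([339.2, 229.6]), array([331. , 214.8])]
[0.628, -0.2335, 0.137] [array([271.8, 258.1]), array([279. , 192.5]), array([339.4, 229.1]), array([330.9, 214.3])]
[0.622, -0.2335, 0.139] [array([271.7, 257.9]), array([279. , 190.6]), array([339. , 229.6]), array([331.3, 214.8])]
q [ 1.15  0.63 -0.85  2.29  2.96  0.31 -0.79] p [ 0.4418 -0.2339  0.3427] z [ 0.708  0.005 -0.706] t 6.9 F [-0.2  0.6 -0. ] w 0.0849 g 0.0
d_tool [-0.0054 -0.0002  0.1034] rot [0.005 0.002 0.005]
```

```bash
python3 -m jog '0.02,0,0.01,0.005,0.002,0.005
0,0,0.02,0,0,0
0,0,0.02,0,0,0
0,0,0.02,0,0,0
0,0,0.02,0,0,0
0,0,0.02,0,0,0
0,0,0.01,0,0,0
0,0,0,0,0,0' .085 20
python3 - <<'E'
from h import *
c=np.array([.6275,-.2338,.128]);T=tool(np.pi/4,0);todo(c-.15*T[:,2],T)
E
```

```text
time_s: 7.7
position: [0.5136, -0.234, 0.2432]
tool_rot: [0.0, 0.924, 0.0, 0.383]
force: [0.4, -0.3, -0.5]
gripper_width: 0.0852
grip_force: 0.0
q [ 0.95  0.87 -0.71  2.19  2.94  0.48 -0.73] p [ 0.5136 -0.234   0.2432] z [ 0.707  0.001 -0.707] t 7.7 F [ 0.4 -0.3 -0.5] w 0.0852 g 0.0
d_tool [0.0009 0.0002 0.0119] rot [ 0.001  0.    -0.001]
```

```bash
python3 -m jog '0.001,0,0.006,0,0,0
0,0,0.006,0,0,0
0,0,0,0,0,0'
python3 -m jog '0,0,0,0,0,0
0,0,0,0,0,0
0,0,0,0,0,0
0,0,0,0,0,0
0,0,0,0,0,0
0,0,0,0,0,0' .04 20
python3 - <<'E'
from h import *
c=np.array([.6275,-.2338,.128]);T=tool(np.pi/4,0);todo(c-.15*T[:,2],T)
save("w5",arm.snapshot("wrist"))
E
```

```text
time_s: 8.0
position: [0.5218, -0.2346, 0.2354]
tool_rot: [0.0, 0.923, -0.001, 0.384]
force: [0.3, 0.3, 0.2]
gripper_width: 0.0847
grip_force: 0.0
time_s: 8.6
position: [0.523, -0.2337, 0.2378]
tool_rot: [-0.001, 0.922, -0.001, 0.386]
force: [-0.8, 1.7, 8.8]
gripper_width: 0.0495
grip_force: 29.4
q [ 0.94  0.88 -0.71  2.17  2.94  0.49 -0.72] p [ 0.523  -0.2337  0.2378] z [ 0.713 -0.001 -0.701] t 8.6 F [-0.8  1.7  8.8] w 0.0495 g 29.4
d_tool [ 0.0038 -0.0001  0.0015] rot [-0.001  0.008  0.003]
```

View pics/w5.png

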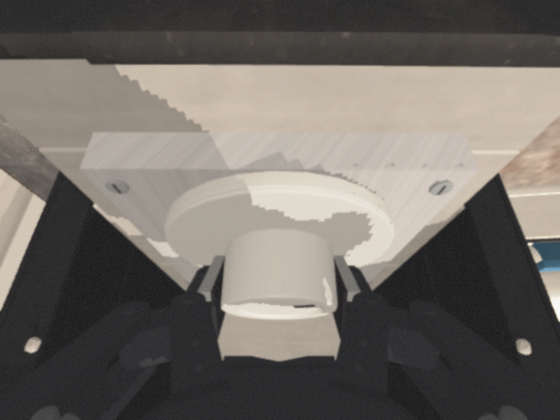

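The wrist view shows both pads on the crown at (220,275) and (340,275), with the lid level. The tips press the disc with about 9 N, so I'll regrip slightly higher.

```bash
python3 -m jog '0,0,0,0,0,0
0,0,0,0,0,0
-0.0025,0,-0.0025,0,0,0
0,0,0,0,0,0' .062 20
python3 -m jog '0,0,0,0,0,0
0,0,0,0,0,0
0,0,0,0,0,0
0,0,0,0,0,0' .04 20
```

```text
time_s: 9.05
position: [0.5213, -0.2344, 0.239]
tool_rot: [-0.0, 0.924, -0.0, 0.383]
force: [0.7, -0.0, 0.1]
gripper_width: 0.0617
grip_force: 0.0
time_s: 9.45
position: [0.5215, -0.2344, 0.2388]
tool_rot: [0.0, 0.924, -0.0, 0.383]
force: [-1.2, 0.8, -0.3]
gripper_width: 0.0496
grip_force: 20.7
```

```bash
python3 -m jog '-0.002,0,-0.002,0,0,0
-0.0035,0,-0.0035,0,0,0
-0.0035,0,-0.0035,0,0,0
-0.0035,0,-0.0035,0,0,0
0,0,0,0,0,0'
python3 -m jog '0.007,0,-0.021,0,0,0
0.007,0,-0.021,0,0,0
0.014,0,-0.014,0,0,0
0.014,0,-0.014,0,0,0
0.014,0,-0.014,0,0,0
0.007,0,-0.021,0,0,0
0,0,0,0,0,0'
python3 - <<'E'
from h import *
todo([.40,-.2,.33],tool(np.pi/4,0))
im=np.hstack([arm.snapshot("scene")[170:330,200:420],arm.snapshot("side")[150:310,250:470]]);save("s6",cv2.resize(im,(800,290)))
E
```

```text
time_s: 9.95
position: [0.5219, -0.2344, 0.2578]
tool_rot: [-0.0, 0.923, -0.001, 0.384]
force: [-0.3, -0.6, -0.1]
gripper_width: 0.0494
grip_force: 20.7
time_s: 10.65
position: [0.4006, -0.2343, 0.2862]
tool_rot: [0.0, 0.924, -0.001, 0.383]
force: [1.0, 0.1, -0.8]
gripper_width: 0.0494
grip_force: 21.0
q [ 1.17  0.75 -0.82  2.41  3.03  0.51 -0.76] p [ 0.4006 -0.2343  0.2862] z [ 0.707 -0.001 -0.707] t 10.65 F [ 1.   0.1 -0.8] w 0.0494 g 21.0
d_tool [-0.0305  0.0343 -0.0314] rot [-0.001 -0.    -0.   ]
```

View pics/s6.png

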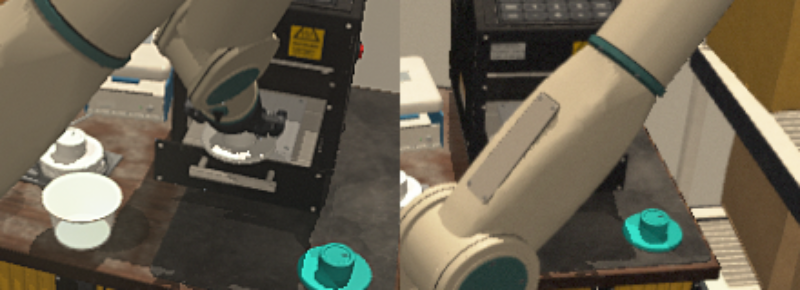

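The view shows the lid gripped level at scene crop (230,140), clear of the tray and the bar.

```bash
python3 -m jog '-0.003,0.02,0.003,0,0,0
-0.0046,0.03,0.0046,0,0,0
-0.0046,0.03,0.0046,0,0,0
-0.0046,0.03,0.0046,0,0,0
-0.0046,0.03,0.0046,0,0,0
-0.0046,0.03,0.0046,0,0,0
-0.0046,0.03,0.0046,0,0,0
-0.0046,0.03,0.0046,0,0,0' >/dev/null
python3 -m jog '-0.0046,0.03,0.0046,0,0,0
-0.0046,0.03,0.0046,0,0,0
-0.0046,0.03,0.0046,0,0,0
-0.0046,0.03,0.0046,0,0,0
0,0,0,-0.0865,0,-0.0865
0,0,0,-0.0865,0,-0.0865
0,0,0,-0.0865,0,-0.0865
0,0,0,-0.0865,0,-0.0865'
python3 -m jog '0,0,0,0,0,0
0,0,0,0,0,0'>/dev/null
python3 - <<'E'
from h import *
import pickle
y=np.radians(28);T=tool(np.pi/4,y)
c=np.array([.573,.173,.0])-.106*np.array([np.cos(y),np.sin(y),0]);todo(c+[0,0,.22],T)
W=arm.camera_info("wrist");save("w7",arm.snapshot("wrist"));pickle.dump(W,open("w7.pkl","wb"))
print(proj(W,[[.573,.173,.016],[.573,.173,.006]]),[(np.round(d["point"]).tolist(),round(d["confidence"],2)) for d in arm.find_in("empty_well","wrist")])
E
```

```text
time_s: 12.35
position: [0.4927, 0.1078, 0.2908]
tool_rot: [-0.227, 0.896, 0.096, 0.368]
force: [1.0, -0.3, 0.2]
gripper_width: 0.0496
grip_force: 21.1
q [ 0.54  0.95 -1.21  2.34  2.34  0.8  -0.25] p [0.4927 0.1069 0.2909] z [ 0.619  0.334 -0.71 ] t 12.55 F [ 0.   0.4 -0.1] w 0.0494 g 21.0
d_tool [0.0529 0.0202 0.0476] rot [ 0.004 -0.005 -0.005]
[[306.62677028  51.83223905]
 [305.9107648   43.38274384]] [([272.0, 40.0], 0.78)]
```

View pics/w7.png

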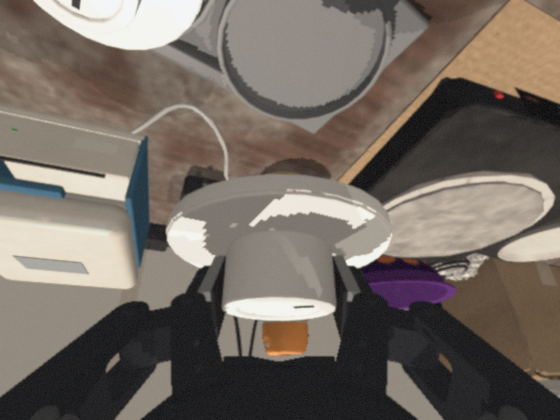

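The wrist view shows the held lid level at (280,225), and the empty well behind it with its rim spanning columns 219–388 and its far edge at row 123.

Run:
```python
from h import *
import pickle
from scipy.optimize import least_squares
W=pickle.load(open("w7.pkl","rb"));W1=pickle.load(open("w1.pkl","rb"));W2=pickle.load(open("w2.pkl","rb"))
t=np.linspace(0,2*np.pi,181)
def ext(i,x,y,r):
    p=proj(i,np.c_[x+r*np.cos(t),y+r*np.sin(t),0*t+.016]);return [p[:,0].min(),p[:,0].max(),p[:,1].min(),p[:,1].max()]
f=lambda v:[*(np.array(ext(W,*v))[[0,1,3]]-[219,388,123])]
s=least_squares(f,[.573,.173,.06]);print("W7",s.x.round(4),np.round(s.fun,1))
print(np.round(ext(W1,*s.x)),np.round(ext(W2,*s.x)))
y=np.radians(28);T=tool(np.pi/4,y);todo(np.array([.573,.173,.0])-.106*np.array([np.cos(y),np.sin(y),0])+[0,0,.22],T)
im=cv2.cvtColor(cv2.imread("pics/w2.png"),cv2.COLOR_BGR2GRAY)
```

```text
W7 [0.5811 0.1744 0.06  ] [ 0.  0. -0.]
[237. 327. 241. 322.] [333. 423. 241. 322.]
q [ 0.54  0.95 -1.21  2.34  2.34  0.8  -0.25] p [0.4922 0.1074 0.291 ] z [ 0.619  0.335 -0.71 ] t 12.65 F [ 0.3 -0.  -0.3] w 0.0494 g 21.0
d_tool [0.0528 0.0196 0.0478] rot [ 0.006 -0.005 -0.003]
```

Run:
```python
from h import *
import pickle
V=[]
for n in ("w1","w2","w7"):
    g=cv2.GaussianBlur(cv2.imread(f"pics/{n}.png",0).astype(np.float32),(0,0),1)
    V.append((pickle.load(open(n+".pkl","rb")),np.hypot(cv2.Sobel(g,5,1,0),cv2.Sobel(g,5,0,1))))
t=np.linspace(0,2*np.pi,240,endpoint=False)
def score(v,x,y,r,z):
    i,G=v;p=proj(i,np.c_[x+r*np.cos(t),y+r*np.sin(t),0*t+z]).astype(np.float32)
    s=cv2.remap(G,p[:,:1],p[:,1:],cv2.INTER_LINEAR,borderValue=0).ravel();return np.minimum(s,60).mean()
X=np.arange(.564,.588,.001);Y=np.arange(.164,.184,.001)
for k,vs in [("w1",V[:1]),("w2",V[1:2]),("w7",V[2:]),("all",V)]:
    for r,z in [(.0575,.016),(.0575,.006),(.0605,.016)]:
        A=np.array([[sum(score(v,x,y,r,z) for v in vs) for y in Y] for x in X]);a,b=np.unravel_index(A.argmax(),A.shape)
        print(k,r,z,X[a].round(3),Y[b].round(3),A.max().round(1))
```

```text
w1 0.0575 0.016 0.575 0.173 57.1
w1 0.0575 0.006 0.576 0.174 56.2
w1 0.0605 0.016 0.577 0.174 57.5
w2 0.0575 0.016 0.575 0.172 51.2
w2 0.0575 0.006 0.576 0.175 50.0
w2 0.0605 0.016 0.578 0.175 51.7
w7 0.0575 0.016 0.578 0.172 42.3
w7 0.0575 0.006 0.574 0.173 36.5
w7 0.0605 0.016 0.576 0.175 38.5
all 0.0575 0.016 0.577 0.172 146.0
all 0.0575 0.006 0.576 0.174 137.1
all 0.0605 0.016 0.576 0.174 146.4
```

Run:
```python
from h import *
import pickle
i=pickle.load(open("w7.pkl","rb"));g=cv2.GaussianBlur(cv2.imread("pics/w7.png",0).astype(np.float32),(0,0),1);G=np.hypot(cv2.Sobel(g,5,1,0),cv2.Sobel(g,5,0,1))
t=np.linspace(0,2*np.pi,240,endpoint=False);P=np.array([.4925,.1072,.2909]);z0=P[2]-.1378
y=np.radians(28);h=np.array([np.cos(y),np.sin(y)]);l=np.array([-h[1],h[0]])
def score(f,s,r,z):
    c=P[:2]+f*h+s*l;p=proj(i,np.c_[c[0]+r*np.cos(t),c[1]+r*np.sin(t),0*t+z]).astype(np.float32)
    v=cv2.remap(G,p[:,:1],p[:,1:],cv2.INTER_LINEAR).ravel();k=p[:,1]<245;return np.minimum(v[k],80).mean()
F=np.arange(.094,.120,.001);Q=np.arange(-.006,.0065,.001)
for r,dz in [(.052,.008),(.052,.006),(.052,0)]:
    A=np.array([[score(f,s,r,z0+dz) for s in Q] for f in F]);a,b=np.unravel_index(A.argmax(),A.shape);print(r,dz,F[a].round(3),Q[b].round(3),A.max().round(1))
T=tool(np.pi/4,y);c=np.array([.5763,.1737,0.]);c[:2]-=.106*h;print(c);todo(c+[0,0,.20],T)
```

```text
0.052 0.008 0.102 -0.001 61.3
0.052 0.006 0.104 0.0 59.8
0.052 0 0.111 0.0 45.8
[0.48270756 0.12393601 0.        ]
q [ 0.54  0.95 -1.21  2.34  2.34  0.8  -0.25] p [0.4922 0.1074 0.291 ] z [ 0.619  0.335 -0.71 ] t 12.65 F [ 0.3 -0.  -0.3] w 0.0494 g 21.0
d_tool [0.0645 0.0185 0.0643] rot [ 0.006 -0.005 -0.003]
```

```bash
python3 -m jog '0.009,0.0046,0.009,0.006,-0.005,-0.003
0.011,0.0046,0.011,0,0,0
0.011,0.0046,0.011,0,0,0
0.011,0.0046,0.011,0,0,0
0.011,0,0.011,0,0,0
0.011,0,0.011,0,0,0
0,0,0,0,0,0
0,0,0,0,0,0'
python3 - <<'E'
from h import *
y=np.radians(28);todo([.4836,.1244,.16],tool(np.pi/4,y))
E
```

```text
time_s: 13.45
position: [0.4833, 0.1236, 0.2006]
tool_rot: [-0.224, 0.896, 0.093, 0.371]
force: [0.2, 0.1, 0.3]
gripper_width: 0.0495
grip_force: 21.0
q [ 0.45  1.18 -1.13  2.38  2.54  1.04 -0.32] p [0.4833 0.1236 0.2006] z [ 0.624  0.333 -0.707] t 13.45 F [0.2 0.1 0.3] w 0.0495 g 21.0
d_tool [0.0283 0.0005 0.0292] rot [0.001 0.    0.001]
```

Lower to 0.160 (lid about 16 mm above the floor), then in small steps while watching the force.

```bash
python3 -m jog '0.007,0.0005,0.0075,0,0,0
0.007,0,0.0075,0,0,0
0.007,0,0.007,0,0,0
0.007,0,0.007,0,0,0
0,0,0,0,0,0'
python3 -m jog '0.0035,0,0.0035,0,0,0
0.0035,0,0.0035,0,0,0
0.0018,0,0.0018,0,0,0
0,0,0,0,0,0
0,0,0,0,0,0'
python3 - <<'E'
from h import *
y=np.radians(28);todo([.4836,.1244,.1438],tool(np.pi/4,y))
E
```

```text
time_s: 13.95
position: [0.4833, 0.1234, 0.1584]
tool_rot: [-0.224, 0.897, 0.093, 0.37]
force: [-0.2, -0.1, 0.7]
gripper_width: 0.0494
grip_force: 21.0
time_s: 14.45
position: [0.4837, 0.1237, 0.1478]
tool_rot: [-0.224, 0.896, 0.093, 0.371]
force: [0.8, 0.2, -0.2]
gripper_width: 0.0496
grip_force: 21.0
q [ 0.43  1.31 -1.07  2.37  2.65  1.11 -0.31] p [0.4837 0.1237 0.1478] z [ 0.624  0.333 -0.707] t 14.45 F [ 0.8  0.2 -0.2] w 0.0496 g 21.0
d_tool [0.0027 0.0006 0.003 ] rot [0.001 0.    0.002]
```

```bash
python3 -m jog '0.0011,0,0.0011,0,0,0
0,0,0,0,0,0
0,0,0,0,0,0' | grep -E "pos|force"
python3 -m jog '0.0007,0,0.0007,0,0,0
0,0,0,0,0,0
0,0,0,0,0,0'| grep -E "pos|force"
python3 -m jog '0.0005,0,0.0005,0,0,0
0,0,0,0,0,0
0,0,0,0,0,0'| grep -E "pos|force"
```

```text
position: [0.4837, 0.1237, 0.1462]
force: [-0.8, 0.1, 0.7]
grip_force: 21.0
position: [0.4837, 0.1237, 0.1451]
force: [-0.2, -0.9, -0.6]
grip_force: 21.0
position: [0.4837, 0.1237, 0.1444]
force: [-0.3, -0.2, 0.3]
grip_force: 21.0
```

```bash
for i in 1 2; do :; done
python3 -m jog '0.0004,0,0.0004,0,0,0
0,0,0,0,0,0
0,0,0,0,0,0'| grep -E "pos|force"
python3 -m jog '0.0004,0,0.0004,0,0,0
0,0,0,0,0,0
0,0,0,0,0,0'| grep -E "pos|force"
```

```text
position: [0.4837, 0.1237, 0.1438]
force: [-0.1, -0.0, 0.5]
grip_force: 21.0
position: [0.4837, 0.1237, 0.1433]
force: [0.1, 0.4, 0.5]
grip_force: 21.0
```

```bash
python3 -m jog '0.0004,0,0.0004,0,0,0
0,0,0,0,0,0
0,0,0,0,0,0'| grep -E "pos|force"
python3 -m jog '0.0004,0,0.0004,0,0,0
0,0,0,0,0,0
0,0,0,0,0,0'| grep -E "pos|force"
```

```text
position: [0.4837, 0.1237, 0.1427]
force: [-0.4, -0.2, -0.5]
grip_force: 21.0
position: [0.4837, 0.1237, 0.1422]
force: [-0.2, -1.3, 0.1]
grip_force: 21.0
```

```bash
python3 -m jog '0.0004,0,0.0004,0,0,0
0,0,0,0,0,0
0,0,0,0,0,0'| grep -E "pos|force"
python3 -m jog '0.0004,0,0.0004,0,0,0
0,0,0,0,0,0
0,0,0,0,0,0'| grep -E "pos|force"
```

```text
position: [0.4837, 0.1237, 0.1416]
force: [-0.6, 0.5, -0.3]
grip_force: 21.0
position: [0.4837, 0.1237, 0.141]
force: [0.3, -0.1, 0.3]
grip_force: 21.0
```

```bash
for k in 1; do python3 -m jog '0.0004,0,0.0004,0,0,0
0,0,0,0,0,0
0,0,0,0,0,0'| grep -E "pos|force"; done
python3 -m jog '0.0004,0,0.0004,0,0,0
0,0,0,0,0,0
0,0,0,0,0,0'| grep -E "pos|force"
python3 -m jog '0.0004,0,0.0004,0,0,0
0,0,0,0,0,0
0,0,0,0,0,0'| grep -E "pos|force"
python3 - <<'E'
from h import *
# height of lid from wrist picture: fit crown/disc: compare edges of disc in scene cam too
o=arm.observe();P=np.array(o["position"]);y=np.radians(28);h=np.array([np.cos(y),np.sin(y)])
t=np.linspace(0,2*np.pi,240,endpoint=False)
im=arm.snapshot("wrist");i=arm.camera_info("wrist")
g=cv2.GaussianBlur(cv2.cvtColor(im,cv2.COLOR_RGB2GRAY).astype(np.float32),(0,0),.8);G=np.hypot(cv2.Sobel(g,5,1,0),cv2.Sobel(g,5,0,1))
def sc(c,r,z):
    p=proj(i,np.c_[c[0]+r*np.cos(t),c[1]+r*np.sin(t),0*t+z]).astype(np.float32);v=cv2.remap(G,p[:,:1],p[:,1:],cv2.INTER_LINEAR).ravel();return np.minimum(v[p[:,1]<245],80).mean()
res=[]
for f in np.arange(.098,.112,.001):
  for z in np.arange(-.142,-.122,.001): res.append((sc(P[:2]+f*h,.052,P[2]+z),f.round(3),z.round(3)))
res.sort(reverse=True);print(*res[:6],sep="\n")
E
```

```text
position: [0.4837, 0.1237, 0.1405]
force: [-0.2, -0.9, 0.6]
grip_force: 21.1
position: [0.4837, 0.1237, 0.1403]
force: [-2.5, -2.6, 4.8]
grip_force: 21.8
position: [0.4836, 0.1237, 0.1402]
force: [-4.2, -4.1, 9.6]
grip_force: 22.4
(np.float32(61.222107), np.float64(0.109), np.float64(-0.126))
(np.float32(59.644104), np.float64(0.106), np.float64(-0.127))
(np.float32(59.52273), np.float64(0.107), np.float64(-0.127))
(np.float32(59.135494), np.float64(0.108), np.float64(-0.125))
(np.float32(57.866806), np.float64(0.105), np.float64(-0.126))
(np.float32(56.727848), np.float64(0.106), np.float64(-0.124))
```

```bash
python3 -m jog '-0.0006,0,-0.0006,0,0,0
0,0,0,0,0,0
0,0,0,0,0,0'| grep -E "pos|force"
python3 -m jog '0,0,0,0,0,0
0,0,0,0,0,0
0,0,0,0,0,0
0,0,0,0,0,0' .064 20
```

```text
position: [0.4837, 0.1237, 0.1404]
force: [-2.1, -2.2, 5.1]
grip_force: 21.8
time_s: 18.8
position: [0.4837, 0.1237, 0.14]
tool_rot: [-0.224, 0.896, 0.093, 0.371]
force: [-0.6, 0.3, -0.0]
gripper_width: 0.0641
grip_force: 0.0
```

```bash
python3 -m jog '-0.005,0,-0.005,0,0,0
-0.01,0,-0.01,0,0,0
-0.01,0,-0.02,0,0,0
-0.01,0,-0.02,0,0,0
-0.01,0,-0.02,0,0,0
-0.02,0,-0.02,0,0,0
-0.02,0,-0.02,0,0,0
0,0,0,0,0,0'
python3 - <<'E'
from h import *
y=np.radians(28);todo([.40,-.2,.33],tool(np.pi/4,0))
im=arm.snapshot("wrist");i=arm.camera_info("wrist");save("w8",im)
for n in ("cup_lid","empty_well"): print(n,[(np.round(d["point"]).tolist(),round(d["confidence"],2),atz(ray(i,d["point"]),.03).round(3).tolist()) for d in arm.find_in(n,"wrist")])
t=np.linspace(0,2*np.pi,240,endpoint=False)
g=cv2.GaussianBlur(cv2.cvtColor(im,cv2.COLOR_RGB2GRAY).astype(np.float32),(0,0),.8);G=np.hypot(cv2.Sobel(g,5,1,0),cv2.Sobel(g,5,0,1))
def sc(c,r,z):
    p=proj(i,np.c_[c[0]+r*np.cos(t),c[1]+r*np.sin(t),0*t+z]).astype(np.float32);v=cv2.remap(G,p[:,:1],p[:,1:],cv2.INTER_LINEAR).ravel();return np.minimum(v,80).mean()
for r,z in [(.052,.014),(.025,.042),(.0575,.016),(.0605,.016)]:
    res=max((sc((a,b),r,z),a.round(3),b.round(3)) for a in np.arange(.56,.595,.001) for b in np.arange(.16,.19,.001));print(r,z,res)
res=max((sc((a,b),.052,z),a.round(3),b.round(3),z.round(3)) for a in np.arange(.565,.59,.002) for b in np.arange(.166,.182,.002) for z in np.arange(.006,.03,.002));print(res)
E
```

```text
time_s: 19.6
position: [0.4654, 0.1146, 0.2856]
tool_rot: [-0.225, 0.895, 0.092, 0.375]
force: [0.7, -0.8, -0.8]
gripper_width: 0.0641
grip_force: 0.0
q [ 0.5   0.94 -1.2   2.42  2.4   0.89 -0.35] p [0.4654 0.1146 0.2856] z [ 0.629  0.333 -0.702] t 19.6 F [ 0.7 -0.8 -0.8] w 0.0641 g 0.0
d_tool [ 0.114  -0.2467 -0.1771] rot [0.346 0.008 0.35 ]
cup_lid [([281.0, 63.0], 0.64, [0.552, 0.16, 0.03])]
empty_well [([170.0, 40.0], 0.65, [0.571, 0.093, 0.03])]
0.052 0.014 (np.float32(80.0), np.float64(0.577), np.float64(0.173))
0.025 0.042 (np.float32(65.52863), np.float64(0.577), np.float64(0.173))
0.0575 0.016 (np.float32(74.06338), np.float64(0.577), np.float64(0.171))
0.0605 0.016 (np.float32(53.314575), np.float64(0.573), np.float64(0.172))
(np.float32(80.0), np.float64(0.579), np.float64(0.174), np.float64(0.01))
```

The numeric circle fits of disc and crown both give centre (0.577, 0.173), matching the well, so the lid lies flat inside it. Next I plan the tray push using the closed fingers' front side against the bar.

Run:
```python
from kin import *
from h import *
q=np.array(arm.observe()["q"])
for pit in (55,60,65):
  p=np.radians(pit);d=np.array([np.cos(p),0,-np.sin(p)]);u=np.array([np.sin(p),0,np.cos(p)])
  c=np.array([.487,-.2338,.098])-.0185*u-.158*d
  T=tool(p,0);k=q
  for nm,dx,dz in [("via",-.02,.12),("pre",-.025,0),("touch",0,0),("home",.12,0)]:
    x,e,a=ik(c+[dx,0,dz],T,k);k=x;print(pit,nm,(c+[dx,0,dz]).round(3),x.round(2),round(e,4),round(a,3))
p=np.radians(60);d=np.array([.5,0,-.866]);todo([.37,-.234,.335],tool(p,0))
```

```text
55 via [ 0.361 -0.234  0.337] [ 1.34  0.6  -1.    2.38  2.28  0.23 -0.1 ] 0.0 0.0
55 pre [ 0.356 -0.234  0.217] [ 1.29  0.99 -1.    2.47  2.52  0.64 -0.17] 0.0 0.0
55 touch [ 0.381 -0.234  0.217] [ 1.25  0.98 -0.99  2.42  2.49  0.62 -0.16] 0.0 0.0
55 home [ 0.501 -0.234  0.217] [ 1.04  0.96 -0.89  2.16  2.32  0.48 -0.08] 0.0 0.0
60 via [ 0.372 -0.234  0.346] [ 1.43  0.7  -1.25  2.32  1.56  0.44  0.58] 0.0 0.0
60 pre [ 0.367 -0.234  0.226] [ 1.36  1.09 -1.25  2.41  2.06  0.78  0.24] 0.0 0.0
60 touch [ 0.392 -0.234  0.226] [ 1.32  1.09 -1.24  2.36  2.03  0.77  0.26] 0.0 0.0
60 home [ 0.512 -0.234  0.226] [ 1.15  1.11 -1.2   2.1   1.87  0.74  0.42] 0.0 0.0
65 via [ 0.383 -0.234  0.353] [ 1.4   0.68 -1.25  2.26  1.29  0.51  0.81] 0.0 0.0
65 pre [ 0.378 -0.234  0.233] [ 1.33  1.04 -1.25  2.36  1.87  0.76  0.37] 0.0 0.0
65 touch [ 0.403 -0.234  0.233] [ 1.29  1.05 -1.24  2.3   1.84  0.76  0.39] 0.0 0.0
65 home [ 0.523 -0.234  0.233] [ 1.12  1.1  -1.21  2.04  1.68  0.78  0.57] 0.0 0.0
q [ 0.5   0.95 -1.19  2.42  2.4   0.89 -0.35] p [0.4648 0.1136 0.2816] z [ 0.624  0.332 -0.707] t 19.75 F [ 0.3 -0.4 -1.2] w 0.064 g 0.0
d_tool [ 0.1373 -0.2621 -0.2123] rot [0.298 0.257 0.391]
```

```bash
python3 -m jog '0.017,-0.033,-0.0265,0,0,0
0.017,-0.033,-0.0265,0,0,0
0.017,-0.033,-0.0265,0,0,0
0.017,-0.033,-0.0265,0,0,0
0.017,-0.033,-0.0265,0,0,0
0.017,-0.033,-0.0265,0,0,0
0.017,-0.033,-0.0265,0,0,0
0.017,-0.033,-0.0265,0,0,0' 0 20 >/dev/null
python3 -m jog '0,0,0,0.075,0.064,0.098
0,0,0,0.075,0.064,0.098
0,0,0,0.075,0.064,0.098
0,0,0,0.075,0.064,0.098
0,0,0,0,0,0
0,0,0,0,0,0' >/dev/null
python3 - <<'E'
from h import *
todo([.367,-.234,.30],tool(np.radians(60),0))
E
```

```text
q [ 1.29  0.78 -1.18  2.4   1.96  0.56  0.14] p [ 0.3795 -0.2094  0.3025] z [ 0.508 -0.034 -0.86 ] t 21.15 F [ 0.   0.7 -0.6] w -0.0001 g 0.0
d_tool [ 0.0118 -0.0249 -0.0034] rot [-0.034  0.01  -0.01 ]
```

```bash
python3 -m jog '0.006,-0.0125,-0.0017,-0.017,0.005,-0.005
0.006,-0.0125,-0.0017,-0.017,0.005,-0.005
0.0074,0,0.0128,0,0,0
0.0074,0,0.0128,0,0,0
0.0074,0,0.0128,0,0,0
0.0074,0,0.0128,0,0,0
0.0074,0,0.0128,0,0,0
0,0,0,0,0,0' | grep -E "force"
python3 - <<'E'
from h import *
todo([.392,-.234,.2255],tool(np.radians(60),0))
E
```

```text
force: [-0.1, -0.1, 0.5]
grip_force: 0.0
q [ 1.32  1.01 -1.13  2.42  2.16  0.67  0.13] p [ 0.366  -0.2346  0.2242] z [ 0.498  0.001 -0.867] t 21.95 F [-0.1 -0.1  0.5] w 0.0001 g 0.0
d_tool [-0.0232  0.0007  0.0119] rot [ 0.001 -0.002 -0.005]
```

```bash
python3 -m jog '-0.0078,0,0.0045,0,0,0
-0.0052,0,0.003,0,0,0
-0.0035,0,0.002,0,0,0
-0.0035,0,0.002,0,0,0
-0.0035,0,0.002,0,0,0
-0.0035,0,0.002,0,0,0' | grep -E "pos|force"
python3 -m jog '-0.0052,0,0.003,0,0,0
-0.0052,0,0.003,0,0,0
-0.0052,0,0.003,0,0,0
-0.0052,0,0.003,0,0,0
-0.0052,0,0.003,0,0,0
-0.0052,0,0.003,0,0,0
-0.0052,0,0.003,0,0,0
-0.0052,0,0.003,0,0,0' | grep -E "pos|force"
```

```text
position: [0.3976, -0.2347, 0.2265]
force: [-4.8, -0.3, 0.0]
grip_force: 1.3
position: [0.4463, -0.2349, 0.2263]
force: [-2.6, 0.8, -5.1]
grip_force: 2.6
```

```bash
python3 -m jog '-0.0052,0,0.003,0,0,0
-0.0052,0,0.003,0,0,0
-0.0052,0,0.003,0,0,0
-0.0052,0,0.003,0,0,0
-0.0052,0,0.003,0,0,0
-0.0052,0,0.003,0,0,0
-0.0052,0,0.003,0,0,0' | grep -E "pos|force"
python3 -m jog '-0.0035,0,0.002,0,0,0
-0.0035,0,0.002,0,0,0
-0.0026,0,0.0015,0,0,0
-0.0026,0,0.0015,0,0,0
0,0,0,0,0,0' | grep -E "pos|force"
```

```text
position: [0.4883, -0.235, 0.2264]
force: [-2.7, 1.3, -7.3]
grip_force: 3.3
position: [0.5028, -0.2352, 0.2271]
force: [-1.6, 0.2, -4.5]
grip_force: 1.9
```

```bash
python3 -m jog '-0.0026,0,0.0015,0,0,0
-0.0026,0,0.0015,0,0,0
0,0,0,0,0,0' | grep -E "pos|force"
python3 -m jog '-0.0017,0,0.001,0,0,0
-0.0017,0,0.001,0,0,0
0,0,0,0,0,0' | grep -E "pos|force"
python3 -m jog '-0.0017,0,0.001,0,0,0
0,0,0,0,0,0' | grep -E "pos|force"
```

```text
position: [0.509, -0.2353, 0.2272]
force: [-1.1, 0.0, -3.0]
grip_force: 1.1
position: [0.511, -0.2353, 0.2263]
force: [-7.8, 0.4, -0.1]
grip_force: 3.5
position: [0.5119, -0.2353, 0.2257]
force: [-12.7, -0.1, 0.6]
grip_force: 5.0
```

```bash
python3 -m jog '-0.0012,0,0.0007,0,0,0
0,0,0,0,0,0' | grep -E "pos|force"
python3 -m jog '0.0035,0,-0.002,0,0,0
0.0087,0,-0.005,0,0,0
0.0173,0,-0.01,0,0,0
0.0173,0,-0.01,0,0,0
0.0173,0,-0.01,0,0,0
0.0173,0,-0.01,0,0,0
0.0173,0,-0.01,0,0,0
0,0,0,0,0,0' | grep -E "pos|force"
python3 -m jog '-0.009,0,-0.0155,0,0,0
-0.009,0,-0.0155,0,0,0
-0.009,0,-0.0155,0,0,0
-0.009,0,-0.0155,0,0,0
0,0,0,0,0,0' | grep -E "pos|force|time"
python3 - <<'E'
from h import *
im=arm.snapshot("wrist");i=arm.camera_info("wrist");save("w9",im)
for n in ("tray_bar","portion_cup","ring_seat","cup_lid"): print(n,[(np.round(d["point"]).tolist(),round(d["confidence"],2),atz(ray(i,d["point"]),.098).round(3).tolist()) for d in arm.find_in(n,"wrist")])
print(proj(i,[[.607,-.172,.0955],[.607,-.296,.0955],[.64,-.234,.116]]).round())
arm.snapshot("scene")
for n in ("cup_lid","cup_stack_a","clear_tub","tray_bar","portion_cup"): print(n,[(np.round(d["point"]).tolist(),round(d["confidence"],2)) for d in arm.find_in(n,"scene")])
g=cv2.GaussianBlur(cv2.cvtColor(im,cv2.COLOR_RGB2GRAY).astype(np.float32),(0,0),1);Gx=cv2.Sobel(g,5,0,1)
s=np.linspace(-.27,-.20,40)
def sc(x,z):
    p=proj(i,np.c_[0*s+x,s,0*s+z]).astype(np.float32);return float(cv2.remap(g,p[:,:1],p[:,1:],cv2.INTER_LINEAR).mean())
print([(round(x,3),round(sc(x,.098))) for x in np.arange(.58,.65,.004)])
E
```

```text
position: [0.5125, -0.2353, 0.2253]
force: [-15.0, 1.2, 0.8]
grip_force: 6.0
position: [0.3999, -0.2349, 0.227]
force: [0.2, 0.0, -0.3]
grip_force: 0.0
time_s: 26.85
position: [0.4039, -0.2347, 0.3015]
force: [0.4, -0.4, -0.6]
grip_force: 0.0
tray_bar [([316.0, 279.0], 0.58, [0.589, -0.204, 0.098])]
portion_cup [([278.0, 346.0], 0.55, [0.749, -0.239, 0.098])]
ring_seat [([313.0, 280.0], 0.57, [0.591, -0.207, 0.098]), ([312.0, 274.0], 0.3, [0.581, -0.209, 0.098])]
cup_lid [([66.0, 65.0], 0.86, [0.409, -0.332, 0.098]), ([528.0, 196.0], 0.57, [0.489, -0.077, 0.098]), ([311.0, 279.0], 0.43, [0.59, -0.209, 0.098])]
[[349. 287.]
 [215. 287.]
 [282. 323.]]
cup_lid [([136.0, 224.0], 0.57), ([385.0, 316.0], 0.56), ([246.0, 256.0], 0.39)]
cup_stack_a [([135.0, 222.0], 0.79)]
clear_tub [([244.0, 284.0], 0.61)]
tray_bar [([364.0, 238.0], 0.66)]
portion_cup [([351.0, 220.0], 0.55)]
[(np.float64(0.58), 61), (np.float64(0.584), 62), (np.float64(0.588), 63), (np.float64(0.592), 71), (np.float64(0.596), 83), (np.float64(0.6), 88), (np.float64(0.604), 90), (np.float64(0.608), 83), (np.float64(0.612), 68), (np.float64(0.616), 59), (np.float64(0.62), 54), (np.float64(0.624), 49), (np.float64(0.628), 45), (np.float64(0.632), 45), (np.float64(0.636), 45), (np.float64(0.64), 45), (np.float64(0.644), 45), (np.float64(0.648), 45)]
```

Run:
```python
from h import *
import pickle
s=np.linspace(-.265,-.205,40)
def prof(im,i,X,z=.098):
    g=cv2.GaussianBlur(cv2.cvtColor(im,cv2.COLOR_RGB2GRAY).astype(np.float32),(0,0),.7);o=[]
    for x in X:
        p=proj(i,np.c_[0*s+x,s,0*s+z]).astype(np.float32);o.append(np.median(cv2.remap(g,p[:,:1],p[:,1:],cv2.INTER_LINEAR)))
    return np.array(o)
rd=lambda n:cv2.cvtColor(cv2.imread(n),cv2.COLOR_BGR2RGB)
im=arm.snapshot("wrist");i=arm.camera_info("wrist")
for nm,I,c,x0 in [("before w3",rd("pics/w3.png"),pickle.load(open("w3.pkl","rb")),.487),("before scene",rd("pics/scene0.png"),arm.camera_info("scene"),.487),("now wrist",im,i,.607),("now scene",arm.snapshot("scene"),arm.camera_info("scene"),.607)]:
    X=np.arange(x0-.03,x0+.031,.003);print(nm,[f"{(x-x0)*1000:.0f}:{v:.0f}" for x,v in zip(X,prof(I,c,X))])
```

```text
before w3 ['-30:66', '-27:64', '-24:64', '-21:73', '-18:62', '-15:62', '-12:62', '-9:109', '-6:203', '-3:222', '0:229', '3:229', '6:224', '9:211', '12:157', '15:50', '18:48', '21:47', '24:47', '27:47', '30:47']
before scene ['-30:29', '-27:29', '-24:28', '-21:28', '-18:34', '-15:51', '-12:80', '-9:107', '-6:124', '-3:130', '0:132', '3:137', '6:135', '9:117', '12:85', '15:48', '18:31', '21:28', '24:29', '27:30', '30:31']
now wrist ['-30:44', '-27:43', '-24:43', '-21:43', '-18:43', '-15:43', '-12:53', '-9:60', '-6:46', '-3:42', '0:42', '3:43', '6:45', '9:43', '12:42', '15:42', '18:42', '21:42', '24:42', '27:42', '30:42']
now scene ['-30:28', '-27:28', '-24:29', '-21:29', '-18:30', '-15:31', '-12:32', '-9:32', '-6:31', '-3:31', '0:31', '3:31', '6:31', '9:30', '12:30', '15:30', '18:30', '21:30', '24:30', '27:30', '30:30']
```

```bash
python3 -m jog '0,0,-0.03,0,0,0
0,0,-0.03,0,0,0
0,0,0,0,0,0
0,0,0,0,0,0' | grep -E "pos|time"
python3 - <<'E'
from h import *
import pickle
rd=lambda n:cv2.cvtColor(cv2.imread(n),cv2.COLOR_BGR2RGB)
W=arm.camera_info("wrist");im=arm.snapshot("wrist");save("w10",im)
for nm,I,i,x0 in [("w3",rd("pics/w3.png"),pickle.load(open("w3.pkl","rb")),.487),("now",im,W,.607)]:
  g=cv2.GaussianBlur(cv2.cvtColor(I,cv2.COLOR_RGB2GRAY).astype(np.float32),(0,0),.7)
  for a,b in [(-.293,-.275),(-.272,-.25),(-.22,-.20),(-.195,-.176)]:
    s=np.linspace(a,b,20);o=[]
    for x in np.arange(x0-.021,x0+.022,.003):
        p=proj(i,np.c_[0*s+x,s,0*s+.098]).astype(np.float32);o.append(int(np.median(cv2.remap(g,p[:,:1],p[:,1:],cv2.INTER_LINEAR))))
    print(nm,a,o)
E
```

```text
time_s: 27.9
position: [0.3715, -0.2348, 0.3507]
w3 -0.293 [78, 68, 66, 65, 96, 187, 191, 189, 179, 169, 155, 136, 128, 127, 128]
w3 -0.272 [73, 63, 64, 64, 96, 202, 223, 232, 231, 221, 206, 124, 46, 46, 46]
w3 -0.22 [76, 61, 62, 62, 122, 201, 221, 223, 228, 223, 211, 158, 52, 50, 50]
w3 -0.195 [79, 60, 60, 62, 123, 200, 222, 226, 226, 221, 208, 174, 157, 152, 154]
now -0.293 [28, 27, 27, 41, 75, 100, 115, 127, 138, 145, 146, 140, 128, 105, 89]
now -0.272 [27, 28, 28, 42, 77, 95, 79, 68, 54, 43, 36, 36, 35, 35, 31]
now -0.22 [27, 27, 28, 42, 78, 102, 102, 76, 47, 37, 32, 31, 32, 32, 32]
now -0.195 [29, 28, 28, 40, 75, 104, 117, 131, 137, 137, 140, 141, 132, 111, 93]
```

Run:
```python
from h import *
o=arm.observe();print(o["time_s"],o["force"])
print(arm.sign_off())
```

```text
27.95 [-0.24019007  0.26391733 -0.57984489]
the job is handed in; nothing more can be done
None
```

The job was handed in at about 28 s: the lid lies flat and right way up in the empty well (grip peaked at 29.4 N a finger), and the tray is fully home (120 mm travel). My 10 picture views ran out before the placing, so the lid, tray and cup were checked only by measurements, and the cup only by one middling-confidence detection at its ring.

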